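# Close the oil canister's T-handled screw plug without cross-threading

### The job

The T-handled screw plug of the larger oil canister stands proud on its neck, its thread not caught. Turn it backward (anticlockwise from above) until the thread start lets it drop down into the neck, then screw it forward (clockwise) fully home against its stop, without cross-threading it, and let go. Leave the smaller canister's round knob, which is already closed, alone.

Things in the scene. Friction and masses are not known exactly. Their poses are not given: they have to be found in the camera images.
- plug_bar (a point): centre of the steel T-handle of the larger canister's plug, on its vertical axis, 213 mm above the counter (201 once dropped). Bar 56 mm long (x), 12 thick (y, grip across it), 34 tall (z up): top 17 mm above this point; 17 mm below it is the top of the flange (82 mm across, 8 thick). It turns with the plug; +x points to the nib on the flange's rim. Canister 140 mm across, fixed.
- plug (a joint): turn of the T-handled plug, rad, growing clockwise from above (forward). 0: nib over the single dark fin on the neck (right above the canister's tap), the thread start, where it can drop if within 0.2 rad; 1.4: home, a hard stop, nib over the pair of fins. Starts at 0.55 to 1.1, on top of the thread, where going forward cross-threads it. Resists with 0.06 N m. One grasp does it all.
- plug_drop (a joint): how far the plug has sunk into its neck, m: 0 proud (12 mm gap under the flange), 0.012 fully down, flange on the rim. At the thread start the plug (about 0.2 kg) falls by its weight if free; held in the fingers it must be lowered with them. It must be 0.009 or more down to turn forward in the thread; let go, it sinks the rest.
- small_plug (a joint): turn of the round knob (38 mm across) on the smaller canister (104 mm across, on the other side of the counter), rad: 0 closed, as it starts, negative when unscrewed. Leave it alone.
Not all that is in view belongs to the job. Leave any brown look-alike of the part that bears plug_bar alone. Leave any blue look-alike of the part that bears small_plug alone.

How it is judged:
By the outcome, as a careful person would: the job done as asked, in the order asked, and still so for the second after the job is handed in, with the robot touching nothing.
It also fails if it takes over 38 s, if anything falls off the work surface, if the arm or the gripper's body presses on something with over 40 N, if the wrist force passes 120 N, or if a joint passes its speed limit or range.

### The arm

A 7-joint arm with a two-finger parallel gripper is mounted at the origin on the work surface. World frame = base frame: x ahead of the robot, y to its left, z up, the work surface at z = 0. Lengths are in m, angles in rad, forces in N, time in s.
With the tool pointing down it reaches from about 0.35 to 0.9 m from the base axis. Payload 8.1 kg.
Tool frame: the origin (TCP) lies midway between the tips of the shut fingers; the grasp point (between the pads) lies behind it (arm.tcp_to_grasp is the z of the grasp point in the tool frame, in m); z points along the fingers, y is the line along which they close (so a half turn about z gives the same grasp; the last joint's range is limited). The gripper opens to 92 mm and grips with 3 to 60 N. Pads are 19 mm wide; open, the fingers measure 130 mm over their backs; the gripper's body (75 mm by 190 mm) begins 47 mm behind the grasp point.
Start: joints at [-1.388, 0.434, 0.025, 1.573, -0.012, 1.134, -0.075], TCP at [0.176, 0.6, 0.227] pointing down, gripper open.
Joint ranges: [-2.62, 2.62], [-0.44, 2.09], [-1.27, 1.32], [0.08, 2.57], [-1.32, 4.46], [0.12, 2], [-2.74, 2.74]. Speed limits (rad/s): [2.22, 2.22, 3.01, 3.01, 3.14, 3.14, 3.14].

### API

Orientations are given as a rotation vector (axis times angle).
In Python, from cell import readout, vision, arm gives the robot as it stands.
- The arm moves only by the tool carry_out, never from a script. Its argument "increments" is one flat list of numbers, 6 for each row, row after row: the shift along the world's x, y, z in mm, then the turn, a rotation vector about the world's x, y, z in rad. In form: [tx, ty, tz, wx, wy, wz, tx, ty, tz, wx, wy, wz, ...]. A call has 1 to 20 rows; each row shifts and turns the commanded pose from where the row before left it; what a row does not reach is not made up. A row lasts 1/8 s, in which the tool goes at most 62.5 mm and 10.7 degrees, less where a joint would pass 70% of its speed; a pose out of reach is approached as far as the arm can. A call with a gripper value outside its range is refused whole. "grip" is the closure, from 0 (fully open) to 1 (shut), set as the call begins (left out, the last holds). The fingers move at their own pace and stop on an object; "newtons" is the grip in N (left out, the last holds). Time passes only in rows, so rows that do not move let the fingers close. It gives the time, the measured TCP pose, the force, the opening and the grip force at its end, in the units of the state.
- readout.observe(): the state, without advancing time (a new reading comes with each control period).
- vision.get_image(name): name is "scene" or "top" or "wrist"; returns the picture (480x640x3 uint8, red, green, blue); there is no depth.
- vision.calibration(name): a dict with "fov_y" (degrees; the focal length in pixels is half the picture's height over the tangent of half this angle, whatever the lens; pixels are square), "cx", "cy" (the principal point, pixels), "k1" (the pictures are not rectified: a ray, as slopes to the right and down, at radius r is drawn at 1 + k1 r^2 times it, then the intrinsics apply), "pose" (4x4, takes a point from camera to world coordinates). Camera axes: x right, y up, looking along -z (the intrinsics and any distortion apply to the point x, -y, -z); pixel columns grow to the right and rows downward; lengths in m; the calibration is good to about 2 mm. A picture is of the moment at which its call begins: read the wrist's pose just before it. calibration takes no time and is no camera call; for the wrist camera it gives the pose at the moment of the call.
- arm.sign_off(): hands the job in; it is judged then, once.
The state is a dict: "clock": time; "joints": joint angles; "dq": joint speeds; "joint_efforts": joint torques, N m; "position": TCP position; "ee_rot": TCP orientation; "force": force on the tool from outside, world axes, zero at the start; "ft_torque": the same for the moment, N m; "width": opening from 0.0 (shut) to 1.0 (fully open); "gripper_force": force on a finger pad.
Only numpy, scipy, OpenCV 4.12 (cv2) and the standard library are available. Lean on these libraries where they do the work, as an engineer would, in place of code of your own. Each camera call takes 0.05 s, during which the arm holds its last target. There are 200 camera calls.

## Working session

There is one attempt and no reset: what is moved stays moved. The work goes in short steps, Python scripts to look and compute and a tool call to move; the robot and the scene stay as the last step left them, time stands still between calls to the robot, and variables do not carry over. Pictures are saved under pics/ and viewed, at most 10 in all, crops included, and the job is handed in when it is done.

Besides the shell and the picture viewer there is one more tool, called after "Call:" as a command line: name --argument value ..., lists and objects as JSON in quotes. carry_out: Moves the arm, as the interface text tells. Its arguments: {"type":"object","properties":{"increments":{"type":"array","items":{"type":"number"}},"grip":{"type":"number"},"newtons":{"type":"number"}},"required":["increments"]}

```bash
mkdir -p pics; ls
python3 - <<'E'
from cell import readout, vision, arm
import cv2
s=readout.observe(); print(s['clock'],s['position'],s['ee_rot'],s['width'],arm.tcp_to_grasp)
for n in ('scene','top'):
    im=vision.get_image(n); cv2.imwrite(f'pics/{n}0.png',im[:,:,::-1])
    c=vision.calibration(n); print(n,c)
E
```

```text
pics
0.0 [0.17611164 0.59915829 0.22596147] [-4.47485642e-01 -3.10947158e+00  2.44050709e-03] 1.0055333030242117 -0.0188
scene {'fov_y': 46.18621035609615, 'cx': 315.8198565696899, 'cy': 238.70801164014483, 'k1': -0.04801312300620357, 'pose': array([[ 0.60732446, -0.46546739,  0.64381451,  1.33786276],
       [ 0.79424009,  0.37453335, -0.47844273, -0.60086254],
       [-0.01843051,  0.80191327,  0.59715612,  0.91637406],
       [ 0.        ,  0.        ,  0.        ,  1.        ]])}
top {'fov_y': 49.57341641513689, 'cx': 319.40950878413116, 'cy': 242.89089079061284, 'k1': -0.081419599348587, 'pose': array([[ 0.02121759,  0.99200563, -0.12439713,  0.40698422],
       [-0.99918123,  0.0253274 ,  0.03154984,  0.03737126],
       [ 0.03444828,  0.12362586,  0.99173079,  1.12001736],
       [ 0.        ,  0.        ,  0.        ,  1.        ]])}
```

View pics/top0.png

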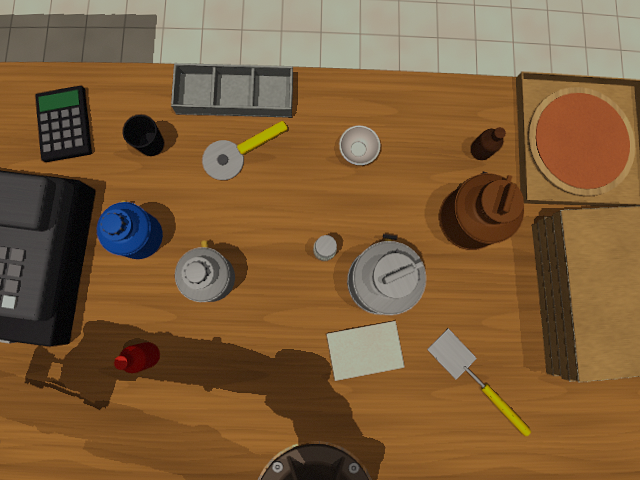

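View pics/scene0.png

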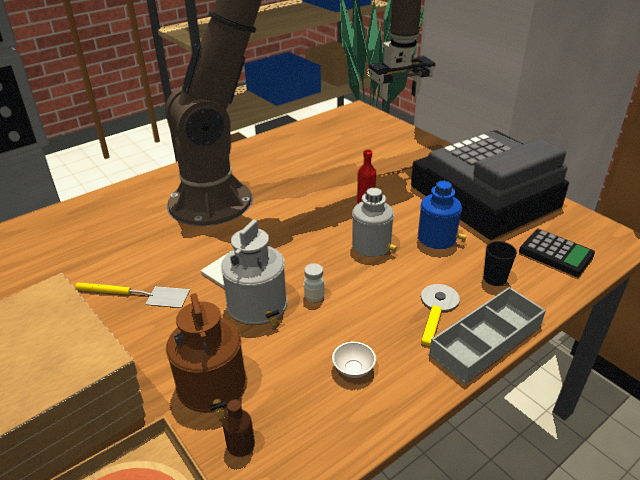

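The top view shows the larger grey canister near (388,277), with its bar near (404,271) and the tap up at (390,238). The brown look-alike is to the right at (487,210), and the small canister is at (203,273). I'll zoom in on both views.

```bash
cat > h.py <<'E'
import numpy as np, cv2
def K(c): 
    f=240/np.tan(np.radians(c['fov_y'])/2); return np.array([[f,0,c['cx']],[0,f,c['cy']],[0,0,1]])
def D(c): return np.array([c['k1'],0,0,0.])
def ray(c,uv,z):
    p=cv2.undistortPoints(np.array(uv,float).reshape(-1,1,2),K(c),D(c)).reshape(-1,2)
    d=np.c_[p[:,0],-p[:,1],-np.ones(len(p))]@c['pose'][:3,:3].T; o=c['pose'][:3,3]
    return o+d*((z-o[2])/d[:,2])[:,None]
def proj(c,P):
    q=(np.atleast_2d(P)-c['pose'][:3,3])@c['pose'][:3,:3]; q=q*[1,-1,-1]
    return cv2.projectPoints(q.reshape(-1,1,3),np.zeros(3),np.zeros(3),K(c),D(c))[0].reshape(-1,2)
E
python3 - <<'E'
import cv2,numpy as np
a=cv2.imread('pics/top0.png')[225:325,335:435]; b=cv2.imread('pics/scene0.png')[210:330,210:300]
a=cv2.resize(a,(400,400),interpolation=cv2.INTER_CUBIC); b=cv2.resize(b,(400,533),interpolation=cv2.INTER_CUBIC)
o=np.zeros((533,800,3),np.uint8); o[:400,:400]=a; o[:,400:]=b; cv2.imwrite('pics/z.png',o)
E
```

```text
(no output)
```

View pics/z.png

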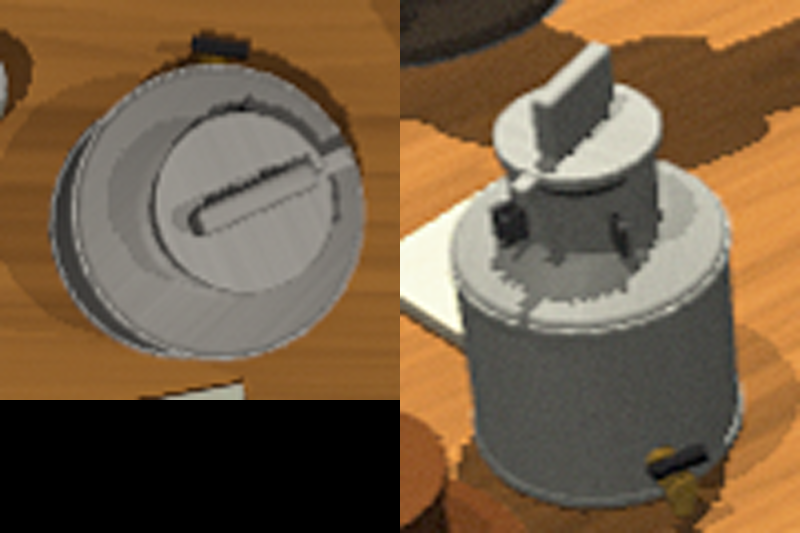

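Run:
```python
from cell import vision
from h import *
c=vision.calibration('top')
f=lambda x,y:(335+x/4-.375,225+y/4-.375)
P=ray(c,[f(200,218),f(315,168)],.230); print('bar',P,P.mean(0),np.linalg.norm(P[0]-P[1]))
F=ray(c,[f(246,202),f(155,202),f(337,202),f(338,158)],.196);print('flange',F, F[2]-F[1])
print('tap',ray(c,[f(220,48)],.04),'fin',ray(c,[f(247,102)],.165))
s=vision.calibration('scene'); g=lambda x,y:(210+(x)/4.444,210+y/4.444)
Q=ray(s,[g(539,104-0),g(539-400,104)],.230)
S=lambda x,y:g(x-400,y)
P2=ray(s,[S(543,100),S(600,47)],.230); print('scene bar',P2,P2.mean(0))
F2=ray(s,[S(578,132),S(520,185)],.196); print('scene flange,nib',F2)
d=P[1]-P[0]; print('bar yaw',np.degrees(np.arctan2(d[1],d[0])))
d=F[3]-F[0]; print('nib yaw',np.degrees(np.arctan2(d[1],d[0])))
```

```text
bar [[ 0.45862023 -0.10462292  0.23      ]
 [ 0.48134775 -0.15468276  0.23      ]] [ 0.46998399 -0.12965284  0.23      ] 0.05497751725233678
flange [[ 0.46820687 -0.13075804  0.196     ]
 [ 0.46730042 -0.08974638  0.196     ]
 [ 0.46910052 -0.17202637  0.196     ]
 [ 0.48893984 -0.17250336  0.196     ]] [ 0.0018001 -0.08228    0.       ]
tap [[ 0.55957284 -0.1450152   0.04      ]] fin [[ 0.51686193 -0.13669337  0.165     ]]
scene bar [[ 0.48445428 -0.15736232  0.23      ]
 [ 0.46442194 -0.11301381  0.23      ]] [ 0.47443811 -0.13518806  0.23      ]
scene flange,nib [[ 0.47547282 -0.13594624  0.196     ]
 [ 0.49380851 -0.17955343  0.196     ]]
bar yaw -65.5816172810825
nib yaw -63.5885417900961
```

The centre comes out near (0.470,-0.131) with a 55 mm bar length and an 82 mm flange, both matching the given sizes. The nib yaw is about -65° and the tap yaw about -9°, so the plug is at about 0.98 rad. I'll hover above it first.

Call:
carry_out --increments '[0,0,50,0,0,0,0,0,50,0,0,0,21,-52,0,0,0,-0.06,21,-52,0,0,0,-0.06,21,-52,0,0,0,-0.06,21,-52,0,0,0,-0.06,21,-52,0,0,0,-0.06,21,-52,0,0,0,-0.06,21,-52,0,0,0,-0.06,21,-52,0,0,0,-0.06,21,-52,0,0,0,-0.06,21,-52,0,0,0,-0.06,21,-52,0,0,0,-0.06,21,-52,0,0,0,-0.06,21,-52,0,0,0,-0.06,21,-54,0,0,0,-0.06,0,0,0,0,0,0]' --grip 0

```text
clock: 2.22
position: [0.4703, -0.1348, 0.3266]
ee_rot: [1.686, 2.649, -0.004]
force: [0.2, -0.4, -0.8]
width: 1.003
gripper_force: 0.0
```

Run:
```python
from cell import readout, vision, arm
from h import *
import pickle
from scipy.spatial.transform import Rotation as R
s=readout.observe(); print(s['clock'],s['position'],s['joints'],s['force'],'\n',R.from_rotvec(s['ee_rot']).as_matrix().round(3))
c=vision.calibration('wrist'); im=vision.get_image('wrist'); cv2.imwrite('pics/w1.png',im[:,:,::-1]); pickle.dump(c,open('w1.pkl','wb'))
```

```text
2.225 [ 0.47032134 -0.13481488  0.32660889] [-0.54124526  0.14514522  0.83168981  1.77986064 -0.10943045  1.26477575
  0.75526808] [ 0.18225408 -0.37571723 -0.8022726 ] 
 [[-0.423  0.906 -0.   ]
 [ 0.906  0.423 -0.003]
 [-0.002 -0.001 -1.   ]]
```

View pics/w1.png

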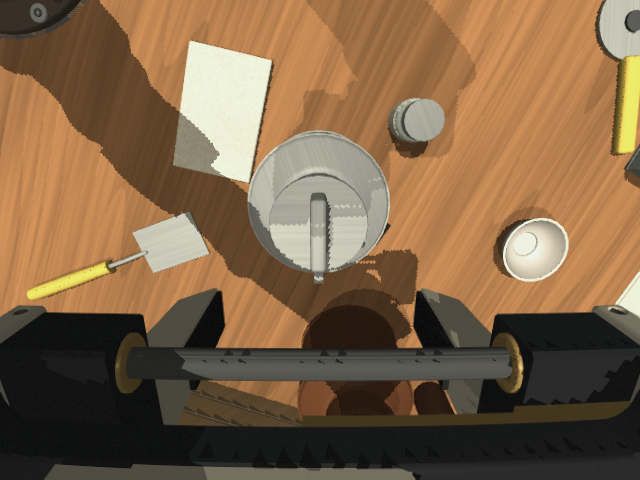

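The wrist view shows the bar lying almost straight down the picture, from (319,194) to (320,270). The nib is at (320,279), the flange runs from x=269 to x=368, and the tap is at (388,228).

Run:
```python
from h import *
import pickle
c=pickle.load(open('w1.pkl','rb')); print(c['pose'].round(3))
P=ray(c,[(319,196),(319.5,269)],.23); print(P,P.mean(0),np.linalg.norm(P[1]-P[0]))
F=ray(c,[(269,222),(368,222),(319.5,279)],.196); print(F,F[:2].mean(0),np.linalg.norm(F[1]-F[0]))
for v in (F[2]-P.mean(0),P[1]-P[0]): print(np.degrees(np.arctan2(v[1],v[0])))
im=cv2.imread('pics/w1.png')[120:320,220:420]; cv2.imwrite('pics/w1z.png',cv2.resize(im,(600,600),interpolation=cv2.INTER_CUBIC))
t=ray(c,[(388,228)],.04); print('tap',t)
```

```text
[[ 0.906 -0.403 -0.131  0.435]
 [ 0.423  0.86   0.284 -0.058]
 [-0.002 -0.313  0.95   0.485]
 [ 0.     0.     0.     1.   ]]
[[ 0.4557031  -0.10313601  0.23      ]
 [ 0.47933942 -0.15278442  0.23      ]] [ 0.46752126 -0.12796022  0.23      ] 0.05498763762803378
[[ 0.4307796  -0.14556164  0.196     ]
 [ 0.50345277 -0.11155722  0.196     ]
 [ 0.48915932 -0.17369755  0.196     ]] [ 0.46711618 -0.12855943  0.196     ] 0.08023521714969437
-64.68145266308613
-64.54208696531298
tap [[ 0.56678989 -0.13651224  0.04      ]]
```

View pics/w1z.png

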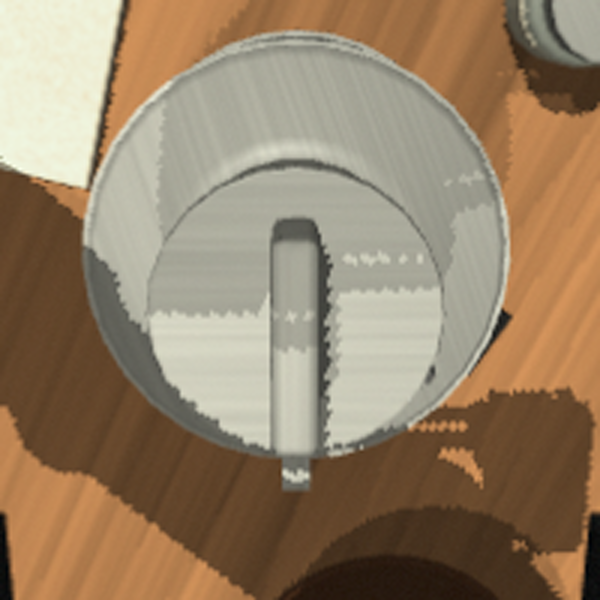

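The wrist fix agrees: the bar is 55 mm long, the flange 80 mm across, the centre about (0.468,-0.129), and the yaw -64.6°. Next I lower the tool to TCP z of about 0.201, which leaves the tips 5 mm above the flange, and close.

Call:
carry_out --increments '[-2,5,-30,0,0,0.005,0,0,-40,0,0,0,0,0,-30,0,0,0,0,0,-18,0,0,0,0,0,-7,0,0,0,0,0,0,0,0,0]'

```text
clock: 3.02
position: [0.4681, -0.1245, 0.2018]
ee_rot: [-1.668, -2.661, -0.0]
force: [-0.5, 0.5, 0.4]
width: 0.997
gripper_force: 0.0
```

Call:
carry_out --increments '[0,0,0,0,0,0,0,0,0,0,0,0,0,0,0,0,0,0,0,0,0,0,0,0,0,0,0,0,0,0,0,0,0,0,0,0]' --grip 1 --newtons 20

```text
clock: 3.78
position: [0.4682, -0.1254, 0.2017]
ee_rot: [-1.67, -2.661, 0.0]
force: [0.1, -0.3, -0.2]
width: 0.395
gripper_force: 0.0
```

The TCP settled at y=-0.1254, about 4 mm short of the centre, so I'll shift it before the fingers meet the bar.

Call:
carry_out --increments '[0,-4,0,0,0,0,0,0,0,0,0,0,0,0,0,0,0,0,0,0,0,0,0,0,0,0,0,0,0,0]'

```text
clock: 4.4
position: [0.4675, -0.13, 0.2017]
ee_rot: [-1.671, -2.66, 0.001]
force: [-4.1, -2.9, 2.8]
width: 0.127
gripper_force: 20.0
```

Call:
carry_out --increments '[-1,-0.5,0,0,0,0,0,0,0,0,0,0.08,0,0,0,0,0,0.08,0,0,0,0,0,0.08,0,0,0,0,0,0.08,0,0,0,0,0,0.08,0,0,0,0,0,0]'

```text
clock: 5.28
position: [0.467, -0.1303, 0.2017]
ee_rot: [1.109, 2.939, -0.001]
force: [-3.1, -3.3, 1.7]
width: 0.126
gripper_force: 20.0
```

Call:
carry_out --increments '[-0.5,-0.5,0,0,0,0.08,0,0,0,0,0,0.1,0,0,0,0,0,0.1,0,0,0,0,0,0.1,0,0,0,0,0,0.1,0,0,0,0,0,0.1,0,0,0,0,0,0]'

```text
clock: 6.15
position: [0.4667, -0.131, 0.2016]
ee_rot: [0.223, 3.134, -0.001]
force: [0.3, -4.5, -2.8]
width: 0.126
gripper_force: 20.0
```

Run:
```python
from cell import readout, vision
from h import *
import pickle
s=readout.observe(); print(s['clock'],s['position'],s['ee_rot'],s['joints'],s['force'],s['ft_torque'])
o=np.zeros((600,800,3),np.uint8)
for i,(n,(u,v),w) in enumerate((('top',(396,275),50),('scene',(250,255),60))):
    im=vision.get_image(n)[:,:,::-1]; cv2.imwrite(f'pics/{n}2.png',im)
    o[:400,i*400:(i+1)*400]=cv2.resize(im[v-w:v+w,u-w:u+w],(400,400),interpolation=cv2.INTER_CUBIC)
cv2.imwrite('pics/z2.png',o[:400])
```

```text
6.15 [ 0.4666733  -0.13100948  0.20155763] [ 2.22870639e-01  3.13358010e+00 -1.25064439e-03] [-0.3033163   0.24573133  0.57373079  1.97408639 -0.16030516  0.96570576
  1.77707412] [ 0.25067009 -4.46663811 -2.796623  ] [-1.07086903  0.25375896  0.01097686]
```

View pics/z2.png

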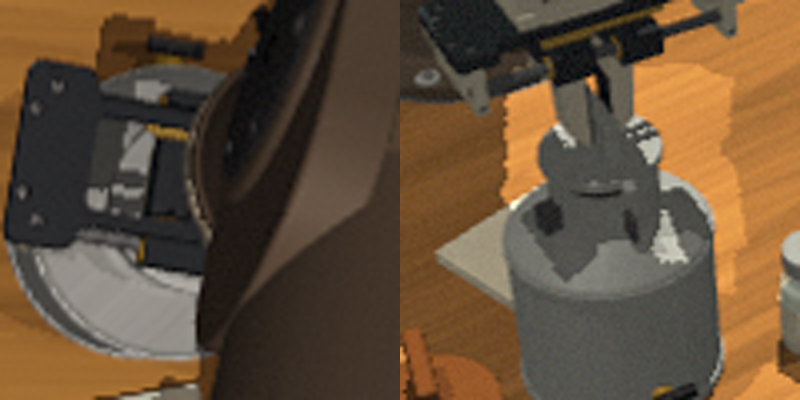

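The nib now sits about over the single fin, near (630,180-225) in the crop. The vertical force has flipped to about -2.8 N, which suggests the plug is hanging in the fingers. I'll lower it gently.

Call:
carry_out --increments '[0,-0.5,-1,0,0,0,0,0,-1,0,0,0,0,0,-1,0,0,0,0,0,-1,0,0,0,0,0,0,0,0,0]'

```text
clock: 6.88
position: [0.4667, -0.131, 0.1977]
ee_rot: [0.222, 3.134, -0.0]
force: [-0.6, -3.6, -2.2]
width: 0.13
gripper_force: 20.0
```

Call:
carry_out --increments '[0,-0.5,-1.5,0,0,0,0,0,-1.5,0,0,0,0,0,-1.5,0,0,0,0,0,-1.5,0,0,0,0,0,-1,0,0,0,0,0,0,0,0,0]'

```text
clock: 7.62
position: [0.4667, -0.1311, 0.1906]
ee_rot: [-0.221, -3.134, -0.001]
force: [-1.9, -0.6, -2.3]
width: 0.128
gripper_force: 20.0
```

It is 11 mm down with no upward reaction. I'll finish seating it, then start turning clockwise.

Call:
carry_out --increments '[0,0,-0.7,0,0,0,0,0,-0.5,0,0,0,0,0,0,0,0,0]'

```text
clock: 8.0
position: [0.4668, -0.1311, 0.1898]
ee_rot: [0.221, 3.134, 0.001]
force: [-2.9, 0.1, 3.4]
width: 0.129
gripper_force: 20.0
```

Call:
carry_out --increments '[0,0,0,0,0,-0.1,0,0,0,0,0,-0.1,0,0,0,0,0,-0.1,0,0,0,0,0,-0.1,0,0,0,0,0,-0.1,0,0,0,0,0,0]'

```text
clock: 8.75
position: [0.467, -0.1305, 0.1897]
ee_rot: [-0.988, -2.982, -0.001]
force: [-3.5, 4.2, 5.0]
width: 0.13
gripper_force: 20.0
```

Call:
carry_out --increments '[-0.5,0.5,0.3,0,0,-0.1,0,0,0,0,0,-0.1,0,0,0,0,0,-0.1,0,0,0,0,0,-0.1,0,0,0,0,0,-0.1,0,0,0,0,0,-0.1,0,0,0,0,0,0]'

```text
clock: 9.62
position: [0.4676, -0.1301, 0.19]
ee_rot: [1.821, 2.558, 0.002]
force: [3.4, 4.7, -2.9]
width: 0.128
gripper_force: 20.0
```

Run:
```python
from cell import readout
s=readout.observe(); print(s['clock'],s['joints'],s['force'],s['ft_torque'])
```

```text
9.625 [-0.48480715  0.29826588  0.8221897   2.0011128  -0.26887609  0.94960952
  0.80670332] [ 3.41018456  4.71497604 -2.87792217] [ 0.86498314 -0.73440751 -0.06378639]
```

Call:
carry_out --increments '[0.5,0.5,0,0,0,-0.08,0,0,0,0,0,-0.06,0,0,0,0,0,-0.05,0,0,0,0,0,-0.05,0,0,0,0,0,-0.03,0,0,0,0,0,0]'

```text
clock: 10.38
position: [0.4679, -0.13, 0.1901]
ee_rot: [2.149, 2.289, 0.002]
force: [3.8, 2.4, -2.9]
width: 0.13
gripper_force: 20.0
```

Run:
```python
from cell import readout
s=readout.observe(); print(s['clock'],s['force'],s['ft_torque'],s['joint_efforts'])
```

```text
10.375 [ 3.76968438  2.35600467 -2.86919878] [ 0.66869304 -0.84454596 -0.00538062] [  2.02094592 -39.56918478  10.02779156 -25.75713873   1.47273067
   0.81358189  -0.18563986]
```

Call:
carry_out --increments '[0,0,0,0,0,-0.03,0,0,0,0,0,-0.03,0,0,0,0,0,-0.03,0,0,0,0,0,0]'

```text
clock: 10.88
position: [0.468, -0.1299, 0.19]
ee_rot: [2.249, 2.192, 0.002]
force: [4.3, 3.9, -2.9]
width: 0.132
gripper_force: 20.8
```

Run:
```python
from cell import readout
s=readout.observe(); print(s['clock'],s['ee_rot'],s['force'],s['ft_torque'],s['joint_efforts'][6])
```

```text
10.875 [2.24888886e+00 2.19151518e+00 1.81342156e-03] [ 4.30472976  3.92111945 -2.85512386] [ 0.6587043  -0.82226418  0.45611538] -0.7351508550345898
```

The torque jumped to 0.46 N m at about 1.4 rad of forward turn, so the plug is against its hard stop. I'll release and back off upward.

Call:
carry_out --increments '[0,0,0,0,0,0,0,0,0,0,0,0,0,0,0,0,0,0,0,0,0,0,0,0,0,0,0,0,0,0,0,0,0,0,0,0,0,0,20,0,0,0,0,0,30,0,0,0,0,0,40,0,0,0,0,0,40,0,0,0,-20,10,20,0,0,0,0,0,0,0,0,0]' --grip 0

```text
clock: 12.38
position: [0.4468, -0.1201, 0.3409]
ee_rot: [2.253, 2.189, 0.005]
force: [0.0, 0.2, -0.5]
width: 0.998
gripper_force: 0.0
```

Run:
```python
from cell import readout, vision
from h import *
import pickle
s=readout.observe(); print(s['clock'],s['position'],s['width'],s['force'])
c=vision.calibration('wrist'); pickle.dump(c,open('w3.pkl','wb'))
im=vision.get_image('wrist')[:,:,::-1]; cv2.imwrite('pics/w3.png',im)
sc=vision.get_image('scene')[:,:,::-1]; cv2.imwrite('pics/s3.png',sc)
uv=proj(c,[[.468,-.13,.19]])[0]; print(uv); u,v=np.clip(uv.astype(int),100,[540,380])
o=np.hstack([cv2.resize(im[v-100:v+100,u-100:u+100],(400,400),interpolation=cv2.INTER_CUBIC),cv2.resize(sc[195:315,190:310],(400,400),interpolation=cv2.INTER_CUBIC)])
cv2.imwrite('pics/z3.png',o)
```

```text
12.375 [ 0.44680621 -0.12013869  0.34089902] 0.997969749088904 [ 0.01366596  0.24919471 -0.54057664]
[342.2094729  234.78974933]
```

View pics/z3.png

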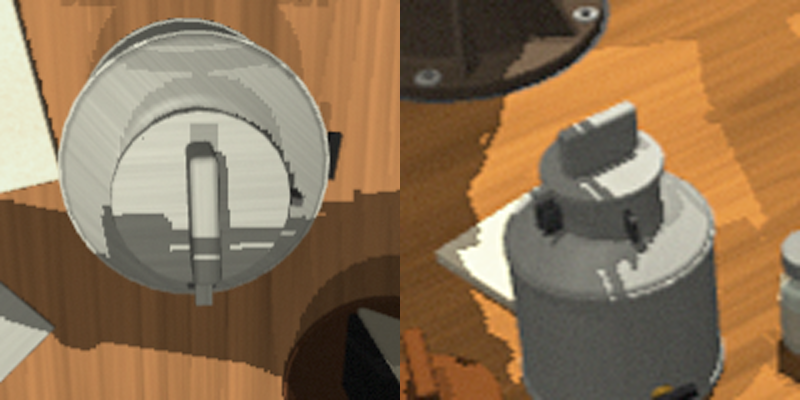

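Run:
```python
from h import *
import pickle
c=pickle.load(open('w3.pkl','rb')); f=lambda x,y:(242+x/2,134+y/2)
P=ray(c,[f(201,150),f(205,270)],.218); v=P[1]-P[0]; print(P.mean(0),np.linalg.norm(v),np.degrees(np.arctan2(v[1],v[0])))
F=ray(c,[f(112,196),f(290,196)],.184); m=F.mean(0); n=ray(c,[f(204,295)],.184)[0]-m; k=ray(c,[f(300,197)],.165)[0]-m
print(m,np.linalg.norm(F[1]-F[0]),np.degrees(np.arctan2(n[1],n[0])),'fin',np.degrees(np.arctan2(k[1],k[0])))
```

```text
[ 0.46732797 -0.12575721  0.218     ] 0.050420416444952244 -88.63326936921436
[ 0.46871621 -0.12921534  0.184     ] 0.07944185795855324 -88.89865058217198 fin -8.798290974124551
```

The plug is 80° (1.40 rad) past the fin, seated, and the gripper is clear of it. I'll hand in the job.

```bash
python3 -c "
from cell import arm
print(arm.sign_off())"
```

```text
the job is handed in; nothing more can be done
None
```

The larger canister's plug was turned back until it dropped into its neck, screwed forward to its hard stop (measured 1.40 rad past the single fin) and released; the job was handed in at about 12.5 s, and the smaller canister's knob was never touched.

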